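# Put the firelighter away and reseal its airtight tub

### The arm

A 7-joint arm with a two-finger parallel gripper is mounted at the origin on the work surface. World frame = base frame: x ahead of the robot, y to its left, z up, the work surface at z = 0. Lengths are in m, angles in rad, forces in N, time in s.
With the tool pointing down it reaches from about 0.4 to 0.85 m from the base axis. Payload 4.5 kg.
Tool frame: the origin (TCP) lies at the very end of the fingers, on their centre line; the grasp point (between the pads) lies 19 mm behind it (ctrl.pinch_z is the distance from the TCP to the grasp point, in m); z points along the fingers, y is the direction in which the jaws open and shut (so a half turn about z gives the same grasp; the last joint's range is limited). The gripper opens to 85 mm and grips with 20 to 120 N. Pads are 22 mm wide; open, the fingers measure 114 mm over their backs; the gripper's body (76 mm by 85 mm) begins 54 mm behind the grasp point. The pads swing forward as they close: fully open they stand 13 mm farther back than shut.
Start: joints at [-1.223, 0.689, -0.195, 1.565, 0.157, 0.902, -0.215], TCP at [0.193, 0.595, 0.231] pointing down, gripper open.
Joint ranges: [-3.01, 3.01], [-0.46, 2.08], [-1.47, 1.51], [0.13, 2.56], [-1, 4.14], [0.04, 2.09], [-2.66, 2.66]. Speed limits (rad/s): [2.57, 2.57, 3.14, 3.14, 3.14, 3.14, 3.14].

### API

Orientations are given as a rotation vector (axis times angle).
In Python, from workcell import telemetry, read_camera, ctrl gives the robot as it stands.
- The arm moves only by the tool step_arm, never from a script. Its argument "increments" is text: rows parted by semicolons, each of 4 numbers parted by spaces: the shift along the tool's x, y, z in cm, then the turn about the tool's z in rad. In form: tx ty tz roll; .... A call has 1 to 10 rows; each row shifts and turns the pose as measured when the row begins, along the tool's axes as they then stand; what a row does not reach is not made up. A row lasts 1/10 s, in which the tool goes at most 50 mm and 8.59 degrees, less where a joint would pass 70% of its speed; a pose out of reach is approached as far as the arm can. A call with a gripper value outside its range is refused whole. "gripper" is the opening, from -1 (shut) to 1 (fully open), set as the call begins (left out, the last holds). The fingers move at their own pace and stop on an object; "force" is the grip in N (left out, the last holds). Time passes only in rows, so rows that do not move let the fingers close. It gives the time, the measured TCP pose, the force and the opening at its end, in the units of the state.
- telemetry.get_state(): the state, without advancing time (a new reading comes with each control period).
- read_camera(name): name is "side" or "top" or "wrist"; returns a dict with "image" (384x512x3 uint8, red, green, blue), "fovy" (degrees; the focal length in pixels is half the picture's height over the tangent of half this angle, whatever the lens; pixels are square), "cx", "cy" (the principal point, pixels), "camera_from_world" (4x4, takes a point from world to camera coordinates). Camera axes: x right, y down, z forward; pixel columns grow to the right and rows downward; lengths in m; the calibration is good to about 2 mm. The wrist camera is an equidistant fisheye: a pixel r from the principal point sees the ray r / f radians off the axis. A picture is of the moment at which its call begins. There is no depth.
- ctrl.job_done(): hands the job in, once; it reports no verdict.
The state is a dict: "time_s": time; "joint_pos": joint angles; "qd": joint speeds; "tau": joint torques, N m; "tool_pos": TCP position; "tool_rot": TCP orientation; "force": force on the tool from outside, world axes, zero at the start; "wrist_torque": the same for the moment, N m; "gripper_width": finger opening in m.
Only numpy, scipy, OpenCV 4.12 (cv2) and the standard library are available. Lean on these libraries where they do the work, as an engineer would, in place of code of your own. Each camera call takes 0.05 s, during which the arm holds its last target. There are 200 camera calls.

### The job

A firelighter has been left out on the mantel: lay it flat in its open tub with the others, put the lid on, and press the lid down point by point around its edge until the whole rim is fully home and the tub is airtight. Leave the vase, the egg ornaments, the tea-light cup, the match box and the key dish undisturbed.

Things in the scene. Friction and masses are not known exactly. Their poses are not given: they have to be found in the camera images.
- tub: Airtight firelighter tub: white plastic, open top, oblong with corners cut 20 mm at 45 degrees, 150 mm along x, 110 along y, 85 high, walls 4, standing fixed. Origin: centre of underside, z up. Flat brown firelighters already cover its floor, tops level at 34 mm; the next rests on them (lying flat its top is at 59). Nothing inside may stand above 62 mm, where the lid's plug comes.
- tub_mouth (a point): Centre of the tub's mouth, level with the rim, 85 mm above the tub's origin. A dark rubber gasket with six ribs runs round inside the mouth, centred 8 mm below the rim and up to 4 mm proud of the wall. A ledge inside each short end (8 mm wide, 50 long, top at 62 mm above the origin) stops the lid's middle from sinking.
- lid: Lid: grey plastic, lying right way up on the mantel, about 0.27 kg. Oblong, cut corners, 154 mm along x, 114 along y. Origin: centre of the plug's underside, z up. Plug 132 x 87 mm, cross-shaped, 0 to 13 mm, goes inside the mouth; top plate underside at 20, top at 25 mm, grip bar on it. Long side along the tub's long side, either way round. Lay it on within 3 mm and 3 degrees.
- lid_grip (a point): Middle of the lid's grip bar, 39 mm above the lid's origin. The bar is 64 mm long along the lid's x, 14 thick along its y, 20 high (25 to 45 mm above the origin) on the stiff middle panel (106 x 66 mm). Pushing on the bar or the middle only sinks the panel and does not seat the rim.
- rim_e1 (a point): Press point on the top face of the lid's rim at the +x +y corner, at (+62, +42) mm in the lid's x, y, 25 mm above its origin; moves with that part of the rim. Home at 90 mm above the tub's origin. The outer 24 mm of the lid is a springy rim of six lands that move up and down separately; each must be pushed past the gasket.
- rim_e2 (a point): Press point on the top face of the lid's rim at the middle of the +y long side, at (0, +46) mm in the lid's x, y, 25 mm above its origin; moves with that part of the rim. Home at 90 mm above the tub's origin. Laid on, the rim rests about 8 mm proud (top 98 mm above the tub's origin), often lower or already in on one side.
- rim_e3 (a point): Press point on the top face of the lid's rim at the -x +y corner, at (-62, +42) mm in the lid's x, y, 25 mm above its origin; moves with that part of the rim. Home at 90 mm above the tub's origin. A press of about 8 to 20 N at each point makes the land snap down about 8 mm until its underside is on the tub's rim, and it stays.
- rim_e4 (a point): Press point on the top face of the lid's rim at the -x -y corner, at (-62, -42) mm in the lid's x, y, 25 mm above its origin; moves with that part of the rim. Home at 90 mm above the tub's origin. A seated land may lift a little while its neighbours are pressed; then press it again.
- rim_e5 (a point): Press point on the top face of the lid's rim at the middle of the -y long side, at (0, -46) mm in the lid's x, y, 25 mm above its origin; moves with that part of the rim. Home at 90 mm above the tub's origin.
- rim_e6 (a point): Press point on the top face of the lid's rim at the +x -y corner, at (+62, -42) mm in the lid's x, y, 25 mm above its origin; moves with that part of the rim. Home at 90 mm above the tub's origin.
- firelighter: The firelighter left out: an oblong block of pressed brown wood fibre, 60 mm along its x, 30 mm along its y, 25 mm high, about 30 g, lying flat. Origin: centre of its underside, z up.
- vase: Bystander: green glass bud vase, 66 mm across, 145 mm tall. Origin: centre of its underside.
- egg_a: Bystander: white porcelain egg ornament on a flat foot, 46 mm across, 64 mm tall. Origin: centre of its underside.
- egg_b: Bystander: white porcelain egg ornament on a flat foot, 46 mm across, 64 mm tall. Origin: centre of its underside.
- tealight: Bystander: clear glass tea-light cup, 64 mm across, 55 mm tall. Origin: centre of its underside.
- matchbox: Bystander: cardboard match box, 105 mm along its x, 62 mm along its y, 22 mm high (larger and flatter than the firelighter). Origin: centre of its underside.
- key_dish: Bystander: round aluminium dish with keys, 108 mm across, 20 mm high. Origin: centre of its underside.
Things that resemble listed ones, but are neither listed nor needed, are in the scene too. Leave any turquoise or yellow look-alike of the lid alone.

How it is judged:
By the outcome, as a careful person would: the job done as asked, in the order asked, and still so for the second after the job is handed in, with the robot touching nothing.
It also fails if it takes over 70 s, if anything falls off the work surface, if the arm or the gripper's body presses on something with over 40 N, if the wrist force passes 120 N, or if a joint passes its speed limit or range.

## Working session

There is one attempt and no reset: what is moved stays moved. The work goes in short steps, Python scripts to look and compute and a tool call to move; the robot and the scene stay as the last step left them, time stands still between calls to the robot, and variables do not carry over. Pictures are saved under pics/ and viewed, on a budget of 10 in all, crops included, one or two more only if the job needs it, and the job is handed in when it is done.

Besides the shell and the picture viewer there is one more tool, called after "Emit:" in YAML: its name, and indented under it one key for each argument. step_arm: Moves the arm, as the interface text tells. Its arguments: {"type":"object","properties":{"increments":{"type":"string"},"gripper":{"type":"number"},"force":{"type":"number"}},"required":["increments"]}

```bash
ls; mkdir -p pics
cat > h.py <<'E'
import numpy as np, cv2
from workcell import telemetry, read_camera, ctrl
def ray(c,u,v,fish=False):
    f=c["image"].shape[0]/2/np.tan(np.radians(c["fovy"])/2)
    d=np.array([u-c["cx"],v-c["cy"]])/f
    if fish:
        r=np.linalg.norm(d); d=np.append(d/max(r,1e-9)*np.sin(r),np.cos(r))
    else: d=np.append(d,1.)
    T=np.array(c["camera_from_world"]); R=T[:3,:3]
    return -R.T@T[:3,3], R.T@d
def onz(c,u,v,z,fish=False):
    o,d=ray(c,u,v,fish); return o+d*(z-o[2])/d[2]
def proj(c,p,fish=False):
    f=c["image"].shape[0]/2/np.tan(np.radians(c["fovy"])/2)
    T=np.array(c["camera_from_world"]); q=T[:3,:3]@np.array(p)+T[:3,3]
    if fish:
        r=np.linalg.norm(q[:2]); t=np.arctan2(r,q[2]); d=q[:2]/r*t
    else: d=q[:2]/q[2]
    return d*f+[c["cx"],c["cy"]]
def snap(n):
    c=read_camera(n); return c
E
python3 - <<'E'
from h import *
import pickle
ims=[]
for n in("top","side"):
    c=snap(n); pickle.dump(c,open(n+".pkl","wb")); cv2.imwrite(f"pics/{n}0.png",cv2.cvtColor(cv2.resize(c["image"],None,fx=1.5,fy=1.5,interpolation=cv2.INTER_CUBIC),cv2.COLOR_RGB2BGR))
    print(n,c["fovy"],c["cx"],c["cy"],ray(c,c["cx"],c["cy"]))
s=telemetry.get_state();print(s)
E
```

```text
pics
top 42.694483330201784 258.4332194415954 196.3273909360958 (array([ 0.37071846, -0.02332967,  1.42591282]), array([ 0.10707341, -0.01563245, -0.99412822]))
side 42.7594059034341 253.3248077732033 189.03356542953355 (array([-0.15744992, -0.85620187,  0.72149385]), array([ 0.54162141,  0.66585602, -0.51311013]))
{'time_s': 0.1, 'joint_pos': array([-1.22320619,  0.68987751, -0.19452575,  1.56617542,  0.1572914 ,
        0.9024709 , -0.21508133]), 'qd': array([-0.00102201, -0.0017266 ,  0.00079812, -0.00203603,  0.00100822,
        0.00014291,  0.00026487]), 'tau': array([-4.20298660e-03, -5.40601051e+01, -1.27181601e+00, -1.58985651e+01,
        9.41035745e-03,  4.36040005e-03, -1.19515047e-05]), 'tool_pos': array([0.19278471, 0.59396147, 0.23059569]), 'tool_rot': array([-4.90724529e-01, -3.10288339e+00,  2.41148505e-03]), 'force': array([-0.94298058,  0.44373484, -0.34126825]), 'wrist_torque': array([-0.01498828, -0.00102731, -0.03595396]), 'gripper_width': 0.08531242848922542}
```

View pics/top0.png

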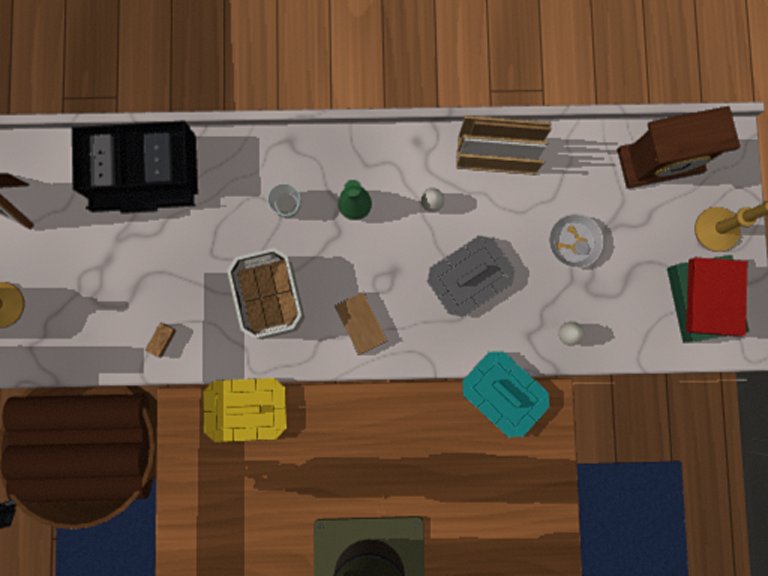

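View pics/side0.png

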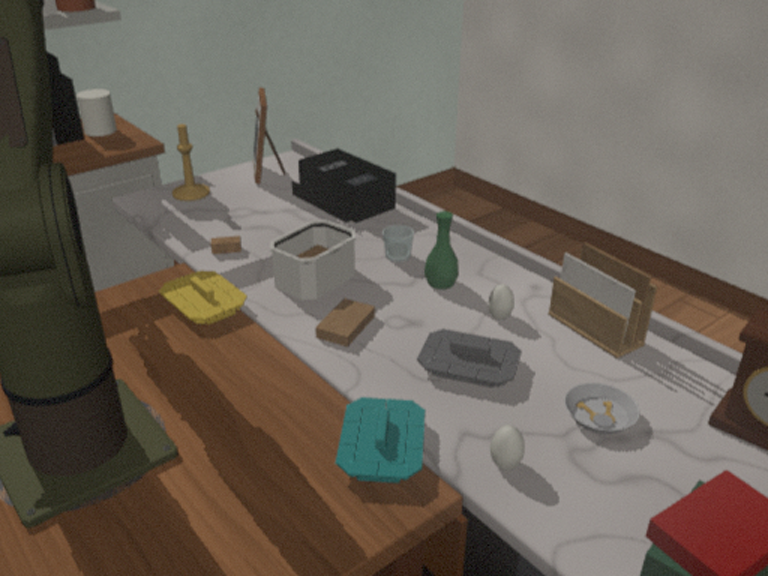

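Top view: the tub is at about (266,292) and the grey lid with its bar at (472,276). The small brown block at (160,340) and the larger flat brown block at (361,322) are the two candidates for the firelighter. The small one fits 60x30; the larger is the match box. Turquoise (507,394) and yellow (245,410) are decoys. Next I'll measure and crop to confirm.

```bash
cat > m0.py <<'E'
from h import *
import pickle
t=pickle.load(open("top.pkl","rb"));s=pickle.load(open("side.pkl","rb"))
for n,p in dict(fl=(160,340),mb=(361,322),tub=(266,292),lid=(478,276)).items():
    print(n,[onz(t,p[0]/1.5,p[1]/1.5,z).round(3)[:2] for z in(0,.025,.085)])
# triangulate
def tri(a,b):
    o1,d1=ray(t,a[0]/1.5,a[1]/1.5);o2,d2=ray(s,b[0]/1.5,b[1]/1.5)
    A=np.stack([d1,-d2],1);k=np.linalg.lstsq(A,o2-o1,rcond=None)[0]
    p,q=o1+k[0]*d1,o2+k[1]*d2; return ((p+q)/2).round(4),np.linalg.norm(p-q).round(4)
print("lid bar ends");print(tri((459,286),(452,347)),tri((500,267),(505,355)))
print("egg_a top",tri((432,199),(502,286)),"tub corner",tri((266,292),(310,262)))
hs={n:cv2.cvtColor(c["image"],cv2.COLOR_RGB2HSV) for n,c in(("t",t),("s",s))}
for p in[(160,340),(361,322),(478,290),(440,290),(245,260),(268,280),(330,350),(200,350)]: print(p,hs["t"][int(p[1]/1.5),int(p[0]/1.5)])
a=cv2.resize(t["image"][150:260,90:200],(400,400),interpolation=cv2.INTER_CUBIC);b=cv2.resize(t["image"][150:260,180:290],(0,0),fx=1,fy=1) if 0 else cv2.resize(t["image"][135:245,260:370],(400,400),interpolation=cv2.INTER_CUBIC)
cv2.imwrite("pics/crop1.png",cv2.cvtColor(np.hstack([a,b]),cv2.COLOR_RGB2BGR))
E
python3 m0.py
```

```text
fl [array([0.446, 0.395]), array([0.444, 0.387]), array([0.441, 0.37 ])]
mb [array([0.472, 0.007]), array([0.47 , 0.007]), array([0.466, 0.005])]
tub [array([0.534, 0.19 ]), array([0.531, 0.187]), array([0.525, 0.178])]
lid [array([ 0.557, -0.223]), array([ 0.554, -0.22 ]), array([ 0.546, -0.211])]
lid bar ends
(array([ 0.5362, -0.1834,  0.0296]), np.float64(0.0045)) (array([ 0.5704, -0.2623,  0.043 ]), np.float64(0.0077))
egg_a top (array([ 0.7002, -0.135 ,  0.0589]), np.float64(0.0057)) tub corner (array([0.5262, 0.1896, 0.0271]), np.float64(0.0119))
(160, 340) [ 15 134 129]
(361, 322) [ 15 133 119]
(478, 290) [ 0  3 85]
(440, 290) [ 0  6 84]
(245, 260) [17 26 69]
(268, 280) [ 15 140  82]
(330, 350) [ 10  23 167]
(200, 350) [  9  21 169]
```

View pics/crop1.png

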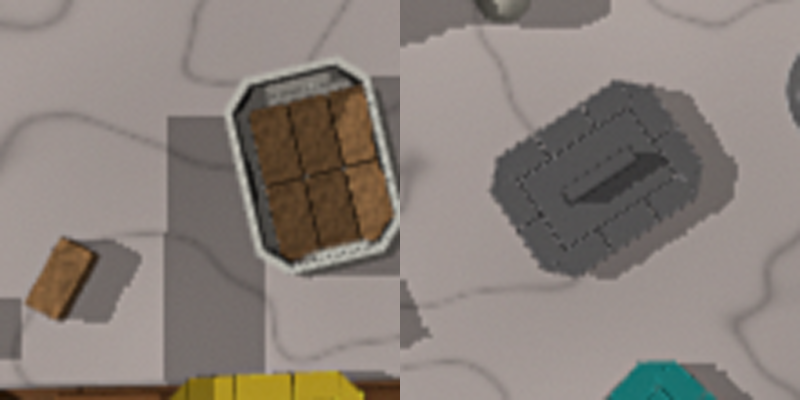

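The crop confirms it: the left block (60,280) has firelighter proportions, matching the six in the tub, and the grey lid is right way up. I'll write a measure/plan helper and then approach the firelighter.

```bash
cat >> h.py <<'E'
from scipy.spatial.transform import Rotation as Rn
def yawy(s=None):
    s=s or telemetry.get_state(); R=Rn.from_rotvec(s["tool_rot"]).as_matrix(); return np.arctan2(R[1,1],R[0,1]),R
def plan(x,y,z,yaw=None,s=None):
    s=s or telemetry.get_state(); a,R=yawy(s); d=R.T@(np.array([x,y,z])-s["tool_pos"])*100
    w=0 if yaw is None else -((yaw-a+np.pi/2)%np.pi-np.pi/2)
    n=int(np.ceil(max(np.linalg.norm(d)/5,abs(w)/.15)))
    print("pos",s["tool_pos"].round(4),"yaw",round(a,3),"total cm",d.round(2),"roll",round(w,3),"rows>=",n, "q7",s["joint_pos"][6].round(2))
def rect(mask,c,z,fish=False,near=None):
    cs=[k for k in cv2.findContours(mask.astype(np.uint8),cv2.RETR_EXTERNAL,cv2.CHAIN_APPROX_NONE)[0] if cv2.contourArea(k)>60]
    out=[]
    for k in cs:
        P=np.array([onz(c,*p[0],z,fish)[:2] for p in k]).astype(np.float32)
        (ce,sz,an)=cv2.minAreaRect(P); an=np.radians(an)
        if sz[0]<sz[1]: sz=sz[::-1]; an+=np.pi/2
        an=(an+np.pi/2)%np.pi-np.pi/2
        out.append((np.round(ce,4),np.round(sz,4),round(float(an),3)))
    return out
E
python3 - <<'E'
from h import *
import pickle
t=pickle.load(open("top.pkl","rb"));h=cv2.cvtColor(t["image"],cv2.COLOR_RGB2HSV)
m=cv2.inRange(h,(8,90,40),(22,220,255)); m[:, :85]=0; m[250:]=0;m[:160]=0
for r in rect(m,t,.02): print("brown",r)
m=cv2.inRange(h,(0,0,60),(180,15,110)); m[:,:270]=0;m[:140]=0;m[225:]=0;m[:,350:]=0
for r in rect(m,t,.025): print("grey",r)
a=-0.55
plan(.444,.388,.20,a+np.pi/2)
w=read_camera("wrist");print(w["fovy"],ray(w,w["cx"],w["cy"],True))
E
```

```text
brown (array([0.4462, 0.3892]), array([0.0598, 0.0336]), -0.534)
brown (array([0.4697, 0.0086]), array([0.1029, 0.0591]), 0.445)
brown (array([0.5251, 0.1849]), array([0.1226, 0.092 ]), 0.222)
brown (array([ 0.6044, -0.69  ]), array([0.0736, 0.0207]), 1.55)
grey (array([ 0.5555, -0.206 ]), array([0.154 , 0.1147]), -1.01)
pos [0.1928 0.594  0.2306] yaw 1.257 total cm [-30.25 -11.83   3.08] roll 0.236 rows>= 7 q7 -0.22
65.70646984690485 (array([0.12044039, 0.6178648 , 0.37344491]), array([ 0.28584863, -0.09437505, -0.95361623]))
```

Emit:
step_arm:
  increments: "-4.3 -1.7 0.4 0; -4.3 -1.7 0.4 0; -4.3 -1.7 0.4 0; -4.3 -1.7 0.4 0; -4.3 -1.7 0.4 0; -4.3 -1.7 0.4 0; -4.3 -1.7 0.4 0; 0 0 0 0.12; 0 0 0 0.12; 0 0 0 0"
  gripper: 1

```text
time_s: 1.15
tool_pos: [0.4515, 0.3787, 0.1964]
tool_rot: [-0.87, -3.015, 0.008]
force: [-0.9, 1.2, 0.3]
gripper_width: 0.0852
```

```bash
cat > w.py <<'E'
import sys
from h import *
w=read_camera("wrist"); n=sys.argv[1]
cv2.imwrite(f"pics/{n}.png",cv2.cvtColor(cv2.resize(w["image"],None,fx=1.5,fy=1.5,interpolation=cv2.INTER_CUBIC),cv2.COLOR_RGB2BGR))
h=cv2.cvtColor(w["image"],cv2.COLOR_RGB2HSV)
for p in [(.444,.388,.025),(.525,.185,.085)]: print("proj*1.5",(proj(w,p,True)*1.5).round())
m=cv2.inRange(h,(8,90,40),(22,220,255))
for r in rect(m,w,.025,True): print("brown",r)
plan(.446,.389,.2,-.53+np.pi/2)
import pickle;pickle.dump(w,open("wrist.pkl","wb"))
E
python3 w.py w1
```

```text
proj*1.5 [379. 238.]
proj*1.5 [215. 477.]
brown (array([0.5647, 0.1694]), array([0.0535, 0.0379]), 0.217)
brown (array([0.9243, 0.6241]), array([0.1187, 0.0465]), -1.569)
brown (array([4.394e-01, 3.000e-04]), array([0.0611, 0.0391]), -1.162)
brown (array([0.6927, 0.6749]), array([0.1123, 0.0439]), 0.669)
brown (array([0.4446, 0.3898]), array([0.0601, 0.0282]), -0.5)
brown (array([0.5247, 0.6932]), array([0.1166, 0.084 ]), 0.684)
brown (array([0.3431, 0.497 ]), array([0.0263, 0.0112]), -1.298)
brown (array([0.3419, 0.223 ]), array([0.4155, 0.3967]), -0.753)
pos [0.451  0.3793 0.1964] yaw 1.013 total cm [ 0.93  0.56 -0.36] roll -0.028 rows>= 1 q7 0.1
```

View pics/w1.png

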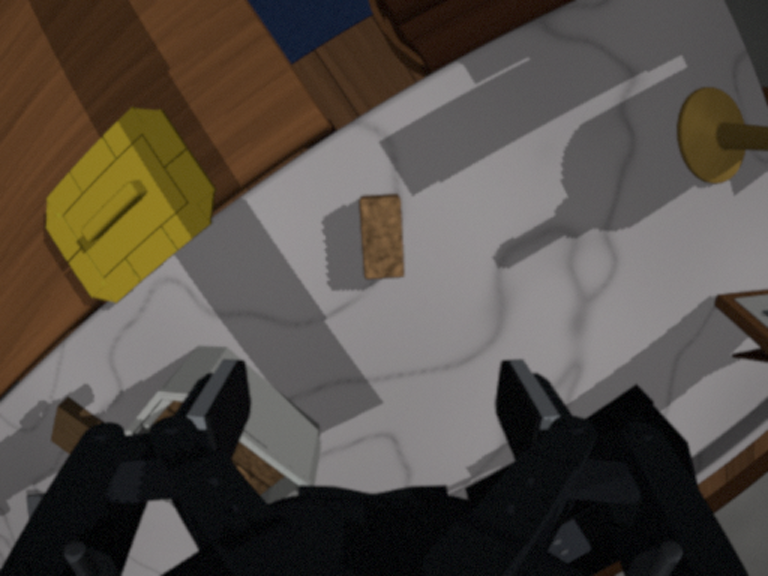

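The firelighter is at (380,237), 60x28 mm, yaw -0.50, at (0.4446, 0.3898), and nothing is near it. I'll align and descend.

```bash
python3 -c "
from h import *
plan(.4446,.3898,.004,-.50+np.pi/2)"
```

```text
pos [0.451  0.3793 0.1964] yaw 1.013 total cm [ 1.04  0.67 19.24] roll -0.058 rows>= 4 q7 0.1
```

Emit:
step_arm:
  increments: "1.0 0.7 4 -0.06; 0 0 4 0; 0 0 4 0; 0 0 4 0; 0 0 0 0"

```text
time_s: 1.7
tool_pos: [0.444, 0.3976, 0.0337]
tool_rot: [-0.737, -3.049, -0.007]
force: [-0.4, -0.5, 0.0]
gripper_width: 0.0854
```

```bash
python3 -c "
from h import *
plan(.4446,.3898,.004,-.50+np.pi/2)"
```

```text
pos [0.444  0.3976 0.0337] yaw 1.096 total cm [-0.43 -0.67  2.96] roll 0.026 rows>= 1 q7 0.09
```

Emit:
step_arm:
  increments: "-0.4 -0.7 1 0.025; 0 0 1 0; 0 0 0 0"

```text
time_s: 2.0
tool_pos: [0.4438, 0.3934, 0.016]
tool_rot: [-0.763, -3.043, -0.014]
force: [0.3, 0.0, -0.0]
gripper_width: 0.0854
```

```bash
python3 -c "
from h import *
plan(.4446,.3898,.004,-.50+np.pi/2)"
```

```text
pos [0.4438 0.3934 0.016 ] yaw 1.079 total cm [-0.25 -0.29  1.19] roll 0.008 rows>= 1 q7 0.07
```

Emit:
step_arm:
  increments: "-0.3 -0.4 1 0.01; -0.1 -0.1 0.2 0; 0 0 0 0"

```text
time_s: 2.3
tool_pos: [0.4466, 0.3895, 0.0063]
tool_rot: [-0.776, -3.042, -0.023]
force: [0.7, -0.5, 0.1]
gripper_width: 0.0855
```

Emit:
step_arm:
  increments: "0 0 0 0; 0 0 0 0; 0 0 0 0; 0 0 0 0; 0 0 0 0; 0 0 0 0"
  gripper: -0.5
  force: 25

```text
time_s: 2.9
tool_pos: [0.4473, 0.3904, 0.0078]
tool_rot: [-0.776, -3.043, -0.027]
force: [0.5, -0.2, -0.7]
gripper_width: 0.0296
```

```bash
python3 -c "
from h import *
plan(.4446,.3898,.18,0.22)"
```

```text
pos [0.4473 0.3904 0.0078] yaw 1.071 total cm [  0.3    0.1  -17.22] roll 0.851 rows>= 6 q7 0.07
```

Emit:
step_arm:
  increments: "0 0 -4 0; 0 0 -4 0; 0 0 -4 0; 0 0 -4 0.14; 0 0 -3 0.14; 0 0 0 0.14; 0 0 0 0.14; 0 0 0 0.14; 0 0 0 0.14"

```text
time_s: 3.8
tool_pos: [0.4456, 0.3865, 0.2042]
tool_rot: [-1.982, -2.423, -0.019]
force: [-0.1, -0.0, -0.1]
gripper_width: 0.0295
```

```bash
python3 -c "
from h import *
plan(.5251,.1849,.22,0.22)"
```

```text
pos [0.4456 0.3865 0.2042] yaw 0.2 total cm [-21.31   3.8   -1.91] roll -0.02 rows>= 5 q7 -0.51
```

Emit:
step_arm:
  increments: "-4.2 0.75 -0.3 0; -4.2 0.75 -0.3 0; -4.2 0.75 -0.3 0; -4.2 0.75 -0.3 0; -4.2 0.75 -0.3 -0.02; 0 0 0 0; 0 0 0 0"

```text
time_s: 4.5
tool_pos: [0.5242, 0.1837, 0.2143]
tool_rot: [-1.952, -2.445, -0.017]
force: [-0.5, 1.2, -0.0]
gripper_width: 0.0294
```

```bash
python3 w.py w2 ; python3 -c "
from h import *
plan(.5251,.1849,.2,0.22)"
```

```text
proj*1.5 [327. -25.]
proj*1.5 [373. 271.]
brown (array([0.446, 0.026]), array([0.0701, 0.0279]), 0.443)
brown (array([0.5398, 0.1106]), array([0.2313, 0.1237]), -1.349)
brown (array([0.9969, 0.1328]), array([0.4091, 0.2006]), 1.57)
brown (array([ 0.1942, -0.115 ]), array([0.9867, 0.3215]), 1.408)
pos [0.5244 0.1828 0.2143] yaw 0.223 total cm [21.82 -3.09  1.76] roll -0.818 rows>= 6 q7 -0.15
pos [0.5244 0.1828 0.2143] yaw 0.223 total cm [0.17 0.11 1.43] roll 0.003 rows>= 1 q7 -0.15
```

View pics/w2.png

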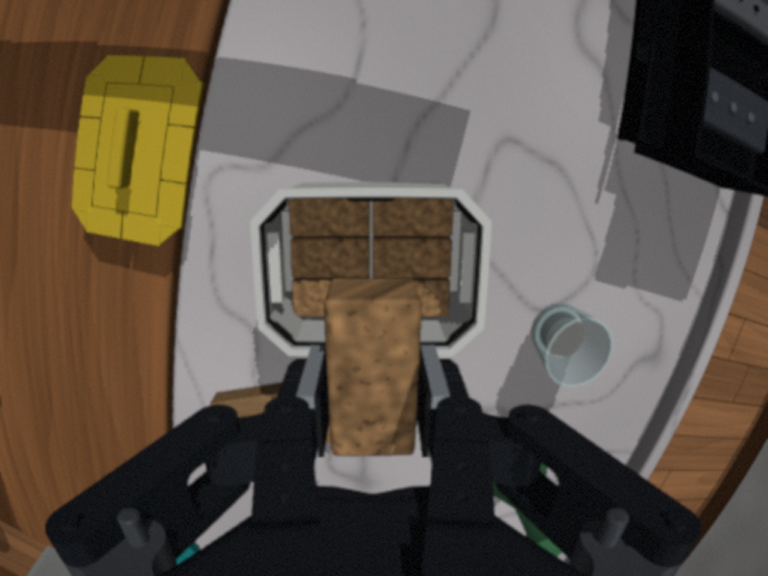

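The held block sits square in the jaws. The tub rim's outer edges are at left x≈252, right x≈490, top y≈187, with the bottom at about 356 beside the fingers. I'll get the tub pose from these.

```bash
cat > tub.py <<'E'
from h import *
import pickle
w=pickle.load(open("wrist.pkl","rb"))
g=cv2.cvtColor(w["image"],cv2.COLOR_RGB2GRAY).astype(int)
# edge scan: from outside in, first strong brightening (marble->rim)
P=lambda u,v:onz(w,u/1.5,v/1.5,.085,True)[:2]
def show(name,pts): 
    q=np.array([P(*p) for p in pts]); print(name,q.round(4).tolist()); return q
L=show("left",[(252,232),(259,315)]);Rr=show("right",[(490,232),(484,315)]);T=show("top",[(285,190),(370,187),(455,188)]);B=show("bot",[(297,355),(450,355)])
a=np.arctan2(*(T[2]-T[0])[::-1]);print("long yaw from top edge",a)
for a in (a,.222):
    ex=np.array([np.cos(a),np.sin(a)]);ey=np.array([-ex[1],ex[0]])
    print("long ext",(L@ex).round(4),(Rr@ex).round(4),"short",(T@ey).round(4),(B@ey).round(4))
    c=ex*((L@ex).mean()+(Rr@ex).mean())/2+ey*((T@ey).mean()+(B@ey).mean())/2;print("centre",c, "size",(Rr@ex).mean()-(L@ex).mean(),(T@ey).mean()-(B@ey).mean())
# top camera check: outer rim via white mask
t=pickle.load(open("top.pkl","rb"));h=cv2.cvtColor(t["image"],cv2.COLOR_RGB2HSV)
for row in (186,195,204): print(row,[tuple(int(k) for k in h[row,u]) for u in range(148,160)],[int(h[row,u][2]) for u in range(190,206)])
E
python3 tub.py
```

```text
left [[0.4444, 0.1931], [0.4575, 0.1385]]
right [[0.5921, 0.2265], [0.6044, 0.1717]]
top [[0.4607, 0.2236], [0.5117, 0.2363], [0.5628, 0.2479]]
bot [[0.4876, 0.1155], [0.5899, 0.1385]]
long yaw from top edge 0.23365621580742188
long ext [0.4771 0.4772] [0.6284 0.6277] short [0.1109 0.1114 0.1109] [-0.0005 -0.0018]
centre [0.52487486 0.1813715 ] size 0.1509703930950802 0.11222759908568825
long ext [0.4761 0.4768] [0.6274 0.6274] short [0.1167 0.1178 0.1179] [0.0053 0.0052]
centre [0.52486132 0.18137285] size 0.15098065022476315 0.11220760203066929
186 [(3, 21, 107), (8, 19, 107), (9, 24, 107), (9, 24, 106), (13, 19, 119), (23, 17, 182), (23, 17, 177), (18, 23, 56), (18, 20, 64), (12, 17, 74), (17, 24, 75), (16, 74, 79)] [125, 113, 76, 140, 179, 123, 73, 97, 110, 109, 110, 110, 110, 110, 110, 110]
195 [(10, 24, 96), (8, 22, 94), (7, 24, 94), (10, 24, 95), (9, 19, 96), (3, 23, 98), (11, 18, 112), (25, 15, 182), (25, 17, 179), (23, 18, 57), (15, 24, 21), (18, 17, 74)] [110, 108, 123, 121, 58, 115, 177, 125, 72, 90, 110, 109, 109, 108, 109, 110]
204 [(12, 23, 110), (9, 23, 112), (10, 21, 109), (9, 23, 111), (12, 24, 108), (8, 18, 112), (7, 21, 110), (3, 21, 108), (10, 19, 120), (25, 16, 178), (27, 14, 178), (20, 24, 63)] [138, 138, 127, 127, 121, 110, 113, 131, 177, 138, 73, 88, 109, 109, 108, 110]
```

Emit:
step_arm:
  increments: "0.15 0.1 4 0; 0 0 4 0; 0 0 3 0; 0 0 2 0; 0 0 1 0; 0 0 0 0"

```text
time_s: 5.15
tool_pos: [0.5241, 0.1976, 0.0706]
tool_rot: [-1.937, -2.457, -0.028]
force: [0.9, -2.1, -1.2]
gripper_width: 0.0292
```

```bash
python3 -c "
from h import *
plan(.5249,.1814,.043,0.228)"
```

```text
pos [0.5241 0.1976 0.0706] yaw 0.236 total cm [-1.65 -0.31  2.73] roll 0.008 rows>= 1 q7 -0.15
```

Emit:
step_arm:
  increments: "-1.7 -0.3 0 0; 0 0 0 0; -0.2 0 1 0; 0 0 0 0"

```text
time_s: 5.55
tool_pos: [0.527, 0.1827, 0.0625]
tool_rot: [-1.933, -2.462, -0.037]
force: [-0.2, 0.2, -0.6]
gripper_width: 0.0296
```

```bash
python3 -c "
from h import *
print(yawy()[1].round(3))
plan(.5249,.1814,.043,0.228)"
```

```text
[[-0.238  0.971  0.006]
 [ 0.971  0.237  0.026]
 [ 0.023  0.012 -1.   ]]
pos [0.527  0.1827 0.0625] yaw 0.24 total cm [-0.12 -0.26  1.94] roll 0.012 rows>= 1 q7 -0.13
```

Emit:
step_arm:
  increments: "-0.3 -0.3 1 0; -0.1 0 0.7 0; 0 0 0 0"

```text
time_s: 5.85
tool_pos: [0.5253, 0.1803, 0.0444]
tool_rot: [-1.93, -2.464, -0.04]
force: [0.2, -0.2, -0.3]
gripper_width: 0.0298
```

```bash
python3 -c "
from h import *
plan(.5249,.1814,.043,0.228);print(telemetry.get_state()['force'])"
```

```text
pos [0.5253 0.1803 0.0444] yaw 0.242 total cm [ 0.11 -0.02  0.15] roll 0.014 rows>= 1 q7 -0.12
[ 0.15217682 -0.16139299 -0.34721604]
```

Emit:
step_arm:
  increments: "0.1 0 0.25 0; 0 0 0 0"

```text
time_s: 6.05
tool_pos: [0.5251, 0.1814, 0.0417]
tool_rot: [-1.93, -2.464, -0.04]
force: [0.1, -0.3, 0.2]
gripper_width: 0.0295
```

Emit:
step_arm:
  increments: "0 0 0 0; 0 0 0 0; 0 0 0 0; 0 0 0 0"
  gripper: 0.05

```text
time_s: 6.45
tool_pos: [0.5254, 0.182, 0.0419]
tool_rot: [-1.93, -2.464, -0.042]
force: [0.2, -0.4, 0.5]
gripper_width: 0.0448
```

Emit:
step_arm:
  increments: "0 0 -2 0; 0 0 -3 0; 0 0 -4 0; 0 0 -4 0; 0 0 -4 0; 0 0 -3 0; 0 0 0 0"

```text
time_s: 7.15
tool_pos: [0.5233, 0.1763, 0.2486]
tool_rot: [-1.929, -2.463, -0.039]
force: [0.3, -0.2, -0.7]
gripper_width: 0.0448
```

Run:
```python
from h import *
import pickle
plan(.5249,.1814,.22,0.228);print(yawy()[1].round(3))
w=read_camera("wrist");t=read_camera("top");pickle.dump(t,open("top1.pkl","wb"))
a=cv2.resize(w["image"][80:280,130:350],(440,400),interpolation=cv2.INTER_CUBIC)
b=cv2.resize(t["image"][150:240,140:210],(311,400),interpolation=cv2.INTER_CUBIC)
cv2.imwrite("pics/c2.png",cv2.cvtColor(np.hstack([a,b]),cv2.COLOR_RGB2BGR))
# lid pose from top, prepare plan
plan(.5555,-.206,.2,-1.01+np.pi/2)
```

```text
pos [0.5233 0.1763 0.2486] yaw 0.242 total cm [0.39 0.25 2.87] roll 0.014 rows>= 1 q7 -0.12
[[-0.24   0.971  0.005]
 [ 0.97   0.24   0.027]
 [ 0.025  0.011 -1.   ]]
pos [0.521  0.1757 0.245 ] yaw 0.243 total cm [-37.98  -5.84   3.54] roll -0.318 rows>= 8 q7 -0.12
```

View pics/c2.png

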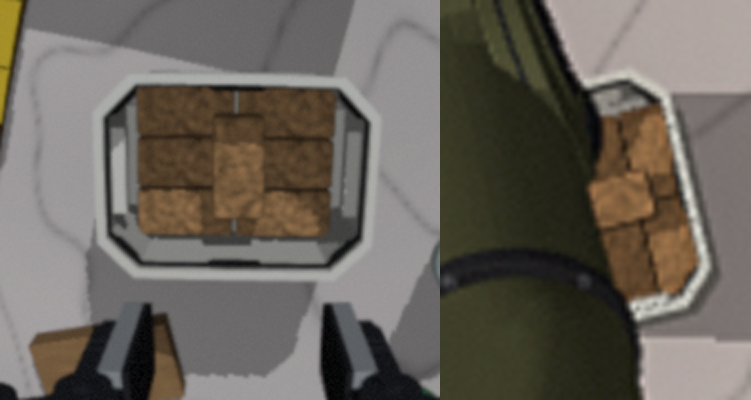

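The block lies flat in the middle of the tub (240,165), on top of the others and clear of the walls. I'll refine the tub centre with all four rim edges visible.

Run:
```python
from h import *
import pickle
w=read_camera("wrist");pickle.dump(w,open("wtub.pkl","wb"))
uv=proj(w,(.5249,.1814,.085),True)
print(uv,telemetry.get_state()["tool_pos"])
# profiles through the predicted edges, along tub axes at z=.085
g=cv2.cvtColor(w["image"],cv2.COLOR_RGB2GRAY).astype(np.float32)
a=.228;ex=np.array([np.cos(a),np.sin(a)]);ey=np.array([-ex[1],ex[0]]);c=np.array([.5249,.1814])
def prof(d,off,r0):
    rs=np.arange(r0-.014,r0+.010,.001); pr=[]
    P=np.array([proj(w,(*(c+d*r+off),.085),True) for r in rs],np.float32)
    return rs,cv2.remap(g,P[:,0].reshape(1,-1),P[:,1].reshape(1,-1),cv2.INTER_LINEAR)[0].round().astype(int)
for n,d,o,r0 in(("+x",ex,ey,.075),("-x",-ex,ey,.075),("+y",ey,ex,.055),("-y",-ey,ex,.055)):
    for k in(-.025,0.,.025): 
        rs,p=prof(d,o*k,r0); print(n,k,p.tolist())
```

```text
[251.68694577 170.74455298] [0.52023751 0.175443   0.24382771]
+x -0.025 [64, 65, 66, 70, 69, 60, 42, 44, 74, 115, 150, 167, 171, 169, 165, 158, 153, 151, 150, 151, 151, 150, 151, 150]
+x 0.0 [120, 119, 117, 112, 99, 77, 51, 38, 66, 113, 148, 165, 170, 170, 166, 158, 150, 146, 142, 139, 135, 135, 136, 137]
+x 0.025 [120, 119, 119, 115, 100, 78, 50, 36, 55, 99, 141, 165, 171, 170, 165, 160, 152, 149, 149, 148, 148, 148, 147, 147]
-x -0.025 [74, 65, 73, 88, 99, 100, 93, 75, 53, 49, 83, 129, 159, 169, 171, 166, 149, 136, 138, 150, 153, 154, 154, 154]
-x 0.0 [161, 169, 172, 171, 169, 160, 136, 97, 58, 50, 90, 139, 162, 170, 170, 169, 164, 157, 153, 152, 153, 154, 152, 154]
-x 0.025 [113, 118, 119, 118, 118, 114, 96, 65, 35, 54, 97, 139, 162, 170, 170, 168, 163, 157, 153, 152, 153, 153, 152, 152]
+y -0.025 [78, 73, 68, 64, 60, 56, 56, 58, 59, 68, 110, 158, 172, 172, 171, 165, 151, 145, 149, 152, 154, 143, 123, 108]
+y 0.0 [74, 77, 79, 79, 80, 77, 70, 46, 24, 48, 106, 154, 169, 172, 171, 161, 142, 121, 109, 104, 104, 105, 104, 104]
+y 0.025 [70, 70, 71, 69, 67, 65, 65, 66, 66, 84, 128, 163, 171, 172, 169, 159, 141, 119, 106, 103, 103, 103, 102, 102]
-y -0.025 [132, 132, 131, 130, 115, 80, 53, 56, 94, 133, 151, 163, 169, 170, 164, 149, 122, 109, 106, 105, 106, 107, 107, 106]
-y 0.0 [131, 127, 115, 89, 49, 24, 25, 42, 74, 113, 146, 164, 171, 170, 162, 147, 124, 109, 105, 105, 106, 106, 105, 105]
-y 0.025 [132, 132, 132, 128, 114, 90, 54, 58, 86, 119, 145, 161, 168, 170, 165, 151, 132, 113, 106, 104, 104, 105, 106, 105]
```

Emit:
step_arm:
  increments: "-4.7 -0.7 0 0; -4.7 -0.7 0 0; -4.7 -0.7 0 0; -4.7 -0.7 0 0; -4.7 -0.7 0 0; -4.7 -0.7 0 0; -4.7 -0.7 0 0; -4.7 -0.7 0 -0.1; 0 0 0 -0.11; 0 0 0 -0.11"
  gripper: 0.2

```text
time_s: 8.3
tool_pos: [0.5492, -0.2127, 0.2118]
tool_rot: [-1.467, -2.722, -0.012]
force: [0.8, 1.2, -0.3]
gripper_width: 0.0515
```

```bash
cat > lid.py <<'E'
from h import *
import pickle,sys
print(yawy()[1].round(3))
w=read_camera("wrist");pickle.dump(w,open("wlid.pkl","wb"))
h=cv2.cvtColor(w["image"],cv2.COLOR_RGB2HSV)
cv2.imwrite(f"pics/{sys.argv[1]}.png",cv2.cvtColor(w["image"],cv2.COLOR_RGB2BGR))
print("proj lid",proj(w,(.5555,-.206,.025),True))
m=cv2.inRange(h,(0,0,45),(180,30,105))
u,v=proj(w,(.5555,-.206,.025),True).astype(int)
print(h[v-10:v+60:10,u].tolist(),h[v,u-80:u+80:20].tolist())
for r in rect(m,w,.024,True):
    if np.hypot(*(r[0]-[.5555,-.206]))<.06: print("lid",r)
plan(.5555,-.206,.12,-1.01+np.pi/2)
E
python3 lid.py w3
```

```text
[[-0.549  0.835 -0.04 ]
 [ 0.834  0.55   0.03 ]
 [ 0.047 -0.017 -0.999]]
proj lid [258.09940512 171.11946134]
[[113, 13, 77], [114, 16, 78], [102, 17, 77], [110, 20, 77], [114, 17, 76], [105, 14, 75], [108, 17, 75]] [[170, 5, 140], [0, 7, 106], [108, 17, 77], [100, 10, 76], [114, 16, 78], [108, 17, 77], [114, 17, 77], [0, 5, 142]]
pos [ 0.5484 -0.2143  0.2114] yaw 0.585 total cm [-0.13  1.22  9.12] roll 0.025 rows>= 2 q7 0.8
```

View pics/w3.png

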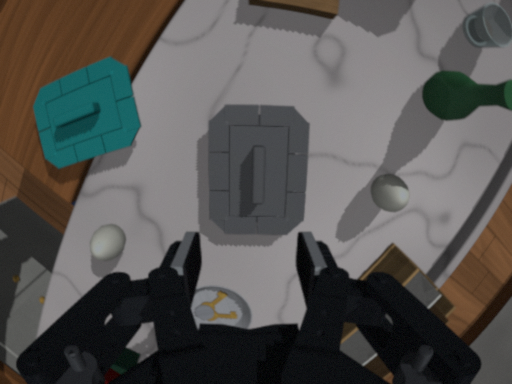

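The wrist view shows the grey lid at (258,170) with its bar at (259,175), the turquoise decoy at (88,112), eggs at (108,242) and (390,192), and the dish at (220,305). I'll measure the lid and bar more closely.

Run:
```python
from h import *
import pickle
w=pickle.load(open("wlid.pkl","rb"))
h=cv2.cvtColor(w["image"],cv2.COLOR_RGB2HSV)
m=cv2.inRange(h,(0,0,55),(180,40,92));m[:95]=0;m[245:]=0;m[:,:195]=0;m[:,330:]=0
m=cv2.morphologyEx(m,cv2.MORPH_CLOSE,np.ones((5,5)));m=cv2.morphologyEx(m,cv2.MORPH_OPEN,np.ones((5,5)))
for r in rect(m,w,.025,True): print("lid",r)
for r in [rect(m,w,.022,True)]: print(r)
g=h[:,:,2]
for v in (150,160,170,180,190,200): print(v,g[v,245:275].tolist())
for v in (140,170,200): print(v,g[v,200:216].tolist(),g[v,300:316].tolist())
for u in (240,280): print(u,g[97:112,u].tolist(),g[225:245,u].tolist())
```

```text
lid (array([ 0.655 , -0.2408]), array([0.0177, 0.0126]), -0.906)
lid (array([ 0.5543, -0.2092]), array([0.1539, 0.1165]), -1.007)
[(array([ 0.6563, -0.2416]), array([0.0179, 0.0128]), -0.906), (array([ 0.5547, -0.2097]), array([0.1553, 0.1176]), -1.007)]
150 [78, 78, 76, 77, 75, 68, 56, 50, 57, 68, 75, 79, 77, 77, 78, 78, 77, 78, 73, 70, 70, 75, 77, 78, 76, 81, 79, 79, 79, 77]
160 [55, 54, 54, 53, 54, 52, 52, 51, 60, 68, 74, 75, 77, 76, 76, 76, 78, 77, 72, 69, 70, 76, 77, 77, 78, 78, 77, 78, 78, 80]
170 [56, 52, 54, 52, 51, 54, 53, 53, 61, 71, 74, 78, 76, 76, 77, 78, 78, 76, 72, 71, 72, 77, 77, 77, 76, 76, 78, 79, 79, 78]
180 [52, 52, 53, 53, 54, 52, 51, 54, 65, 72, 76, 78, 76, 78, 77, 77, 77, 75, 71, 70, 74, 77, 78, 78, 77, 77, 77, 78, 77, 75]
190 [54, 53, 54, 53, 52, 51, 50, 56, 66, 73, 75, 75, 76, 77, 78, 76, 77, 73, 68, 69, 73, 76, 78, 78, 76, 76, 78, 74, 76, 78]
200 [55, 53, 54, 53, 52, 50, 50, 56, 67, 73, 73, 75, 75, 77, 76, 77, 76, 71, 71, 69, 76, 77, 78, 77, 76, 77, 78, 77, 77, 77]
140 [96, 95, 96, 94, 94, 93, 93, 92, 84, 77, 77, 77, 77, 74, 78, 76] [77, 78, 78, 76, 78, 78, 78, 82, 101, 126, 141, 145, 143, 143, 144, 142]
170 [96, 96, 94, 96, 95, 96, 95, 91, 80, 77, 74, 77, 75, 75, 76, 77] [76, 77, 76, 76, 77, 76, 89, 115, 138, 144, 145, 145, 143, 143, 144, 145]
200 [95, 94, 95, 93, 96, 95, 94, 94, 91, 78, 76, 77, 76, 77, 76, 77] [76, 76, 77, 76, 88, 115, 141, 145, 146, 145, 146, 146, 146, 146, 146, 147]
240 [138, 139, 139, 138, 138, 138, 131, 112, 89, 80, 79, 79, 77, 77, 80] [75, 77, 77, 78, 77, 77, 76, 77, 76, 86, 94, 97, 98, 97, 96, 97, 96, 96, 98, 102]
280 [142, 140, 141, 142, 140, 141, 140, 136, 116, 91, 78, 77, 77, 79, 78] [75, 76, 75, 78, 76, 75, 76, 77, 78, 83, 94, 106, 122, 138, 145, 148, 147, 147, 145, 147]
```

Emit:
step_arm:
  increments: "0 0.8 2 0.02; 0 0.3 2 0; 0 0 2 0; 0 0 0 0; 0 0 0 0; 0 0 0 0"

```text
time_s: 8.95
tool_pos: [0.5512, -0.204, 0.143]
tool_rot: [-1.496, -2.691, -0.006]
force: [-0.7, 0.6, -0.6]
gripper_width: 0.0515
```

```bash
cat > lid2.py <<'E'
from h import *
import pickle
s0=telemetry.get_state()
w=read_camera("wrist");s1=telemetry.get_state();print(s0["tool_pos"].round(4),s1["tool_pos"].round(4),s1["force"].round(1))
print(yawy()[1].round(3))
h=cv2.cvtColor(w["image"],cv2.COLOR_RGB2HSV);g=h[:,:,2]
cv2.imwrite("pics/w4.png",cv2.cvtColor(w["image"],cv2.COLOR_RGB2BGR))
c=np.array([.555,-.2075]);a=-1.008;ex=np.array([np.cos(a),np.sin(a)]);ey=np.array([-ex[1],ex[0]])
def prof(d,off,r0,z):
    rs=np.arange(r0-.010,r0+.0105,.001)
    P=np.array([proj(w,(*(c+d*r+off),z),True) for r in rs],np.float32)
    return cv2.remap(g,P[:,0].reshape(1,-1),P[:,1].reshape(1,-1),cv2.INTER_LINEAR)[0].tolist()
for n,d,o,r0 in(("+x",ex,ey,.077),("-x",-ex,ey,.077),("+y",ey,ex,.057),("-y",-ey,ex,.057)):
    for k in(-.025,0.,.025): print(n,k,prof(d,o*k,r0,.025))
for k in(-.02,0,.02): print("bar+y",prof(ey,ex*k,.007,.045),"bar-y",prof(-ey,ex*k,.007,.045))
print("bar+x",prof(ex,ey*.003,.032,.045),"bar-x",prof(-ex,ey*.003,.032,.045))
plan(.555,-.2075,.029,.563)
E
python3 lid2.py
```

```text
[ 0.5512 -0.204   0.143 ] [ 0.5515 -0.204   0.1433] [-0.4  0.4 -0.3]
[[-0.526  0.849 -0.052]
 [ 0.848  0.528  0.034]
 [ 0.056 -0.026 -0.998]]
+x -0.025 [77, 77, 77, 77, 78, 77, 77, 77, 79, 82, 90, 96, 97, 96, 98, 98, 98, 99, 98, 97, 98]
+x 0.0 [77, 77, 77, 77, 76, 77, 78, 79, 81, 85, 91, 97, 99, 99, 98, 99, 99, 100, 100, 101, 104]
+x 0.025 [78, 77, 77, 77, 79, 79, 78, 77, 78, 78, 84, 95, 102, 111, 125, 138, 146, 146, 148, 149, 148]
-x -0.025 [78, 80, 78, 79, 81, 80, 79, 81, 81, 89, 114, 134, 139, 140, 139, 138, 139, 140, 140, 140, 140]
-x 0.0 [81, 83, 84, 83, 84, 85, 84, 85, 87, 101, 124, 138, 141, 140, 142, 141, 141, 141, 141, 141, 141]
-x 0.025 [80, 80, 80, 80, 79, 78, 79, 80, 81, 90, 120, 140, 143, 142, 142, 142, 143, 142, 142, 142, 142]
+y -0.025 [79, 79, 76, 76, 77, 76, 77, 77, 78, 81, 94, 115, 127, 130, 132, 133, 131, 133, 131, 132, 132]
+y 0.0 [78, 78, 78, 79, 78, 77, 79, 78, 79, 84, 100, 125, 142, 145, 145, 146, 145, 145, 146, 147, 146]
+y 0.025 [79, 79, 78, 77, 78, 77, 78, 78, 77, 82, 100, 125, 142, 146, 146, 146, 146, 145, 146, 148, 146]
-y -0.025 [76, 75, 75, 76, 76, 76, 7
[... 373 characters left out ...]
 67, 58, 51, 53, 54, 54, 54, 54, 56, 65, 74, 78, 79, 78]
bar+y [74, 77, 77, 79, 78, 78, 78, 79, 79, 71, 68, 71, 78, 80, 80, 78, 78, 79, 79, 79, 77] bar-y [78, 78, 78, 79, 77, 77, 74, 66, 56, 48, 52, 52, 53, 53, 53, 54, 54, 54, 52, 53, 56]
bar+y [75, 76, 76, 77, 77, 78, 79, 78, 77, 74, 70, 70, 76, 79, 79, 79, 78, 78, 79, 79, 79] bar-y [79, 78, 77, 77, 76, 76, 75, 67, 58, 50, 51, 53, 54, 54, 55, 54, 53, 53, 53, 52, 56]
bar+x [78, 78, 78, 78, 78, 78, 78, 75, 69, 68, 74, 76, 78, 78, 77, 77, 77, 77, 78, 78, 77] bar-x [80, 80, 80, 79, 78, 79, 78, 81, 80, 74, 64, 57, 62, 74, 79, 79, 78, 79, 79, 80, 80]
pos [ 0.5515 -0.204   0.1433] yaw 0.557 total cm [-1.12  0.41 11.38] roll -0.006 rows>= 3 q7 0.75
```

The lid pose (0.555, -0.2075), yaw -1.008 is confirmed: all edges agree within 0.5 mm. The tool has drifted about 3.6° in tilt, so I'll do a short free-air test to learn which motions cause or undo it before gripping.

Emit:
step_arm:
  increments: "0 0 -4 0; 0 0 -4 0; 0 0 0 0; 0 0 0 0"

```text
time_s: 9.4
tool_pos: [0.5567, -0.207, 0.2282]
tool_rot: [-1.5, -2.694, -0.008]
force: [0.6, 1.1, -0.8]
gripper_width: 0.0513
```

Emit:
step_arm:
  increments: "5 0 0 0; 5 0 0 0; 5 0 0 0; 5 0 0 0; 0 0 0 0; 0 0 0 0"

```text
time_s: 10.0
tool_pos: [0.4481, -0.0348, 0.2364]
tool_rot: [-1.504, -2.692, -0.005]
force: [0.4, -0.2, -0.3]
gripper_width: 0.0511
```

Emit:
step_arm:
  increments: "-2 0 0 0; -2 0 0 0; -2 0 0 0; -2 0 0 0; -2 0 0 0; -2 0 0 0; -2 0 0 0; -2 0 0 0; -2 0 0 0; -2 0 0 0"

```text
time_s: 11.0
tool_pos: [0.5557, -0.2217, 0.2204]
tool_rot: [-1.518, -2.681, 0.001]
force: [0.1, 0.2, -0.6]
gripper_width: 0.0511
```

Emit:
step_arm:
  increments: "0 0 0 0; 0 0 0 0; 0 0 0 0; 0 0 0 0; 0 0 0 0; 0 0 0 0"

```text
time_s: 11.6
tool_pos: [0.5544, -0.225, 0.2183]
tool_rot: [-1.524, -2.674, 0.003]
force: [0.7, 0.6, -0.1]
gripper_width: 0.0514
```

Run:
```python
from h import *
print(yawy()[1].round(3)[2]); plan(.555,-.2075,.029,.563)
```

```text
[ 0.054 -0.033 -0.998]
pos [ 0.5544 -0.225   0.2183] yaw 0.536 total cm [ 0.44  1.58 18.94] roll -0.027 rows>= 4 q7 0.77
```

Run:
```python
from h import *
for n,r in [("start",(-4.90724529e-01,-3.10288339,2.41e-3)),("over fl",(-.87,-3.015,.008)),("desc",(-.737,-3.049,-.007)),("c",(-.763,-3.043,-.014)),("c2",(-.776,-3.042,-.023)),("grip",(-.776,-3.043,-.027)),("lift+roll",(-1.982,-2.423,-.019)),("travel",(-1.952,-2.445,-.017)),("desc",(-1.937,-2.457,-.028)),("corr",(-1.933,-2.462,-.037)),("low",(-1.93,-2.464,-.04)),("rel",(-1.93,-2.464,-.042)),("lift",(-1.929,-2.463,-.039)),("to lid",(-1.467,-2.722,-.012)),("desc",(-1.496,-2.691,-.006)),("lift",(-1.5,-2.694,-.008)),("out",(-1.504,-2.692,-.005)),("back",(-1.518,-2.681,.001)),("hold",(-1.524,-2.674,.003))]:
    R=Rn.from_rotvec(r).as_matrix(); print(n,"z",R[:2,2].round(3),"tool",R[2,:2].round(3))
```

```text
start z [-0.    -0.001] tool [-0.    -0.002]
over fl z [-0.005 -0.004] tool [ 0.002 -0.006]
desc z [-0.004  0.005] tool [0.006 0.003]
c z [-0.002  0.01 ] tool [0.006 0.008]
c2 z [0.002 0.015] tool [0.006 0.014]
grip z [0.003 0.017] tool [0.005 0.016]
lift+roll z [-0.001  0.016] tool [0.016 0.002]
travel z [-0.003  0.017] tool [0.017 0.   ]
desc z [0.001 0.022] tool [0.021 0.006]
corr z [0.006 0.026] tool [0.023 0.012]
low z [0.007 0.027] tool [0.025 0.013]
rel z [0.008 0.028] tool [0.026 0.014]
lift z [0.005 0.028] tool [0.025 0.012]
to lid z [-0.04  0.03] tool [ 0.047 -0.017]
desc z [-0.053  0.034] tool [ 0.057 -0.027]
lift z [-0.048  0.033] tool [ 0.053 -0.024]
out z [-0.049  0.031] tool [ 0.052 -0.025]
back z [-0.053  0.029] tool [ 0.052 -0.03 ]
hold z [-0.056  0.03 ] tool [ 0.054 -0.033]
```

Emit:
step_arm:
  increments: "-0.3 1.5 4 -0.03; -0.2 0.2 4 0; -0.2 0.1 3 0; 0 0 2 0; 0 0 0 0"

```text
time_s: 12.1
tool_pos: [0.57, -0.216, 0.0863]
tool_rot: [-1.481, -2.706, -0.002]
force: [-0.2, 0.3, 1.0]
gripper_width: 0.0512
```

Run:
```python
from h import *
print(yawy()[1].round(3)[2]); plan(.555,-.2075,.029,.563)
```

```text
[ 0.05  -0.026 -0.998]
pos [ 0.57   -0.216   0.0863] yaw 0.57 total cm [ 1.24 -0.66  5.82] roll 0.007 rows>= 2 q7 0.76
```

Emit:
step_arm:
  increments: "1.2 -0.7 1.5 0; 0 0 1.5 0; 0 0 0 0"

```text
time_s: 12.4
tool_pos: [0.5583, -0.2085, 0.0593]
tool_rot: [-1.482, -2.711, -0.004]
force: [-0.0, 0.3, 0.3]
gripper_width: 0.0514
```

Run:
```python
from h import *
print(yawy()[1].round(3)[2]); plan(.555,-.2075,.029,.563)
```

```text
[ 0.047 -0.022 -0.999]
pos [ 0.5583 -0.2085  0.0593] yaw 0.571 total cm [ 0.12 -0.15  3.05] roll 0.008 rows>= 1 q7 0.75
```

Emit:
step_arm:
  increments: "0.1 -0.2 1.2 0.01; 0 0 1.2 0; 0 0 0 0"

```text
time_s: 12.7
tool_pos: [0.5574, -0.2087, 0.0371]
tool_rot: [-1.5, -2.708, -0.006]
force: [-1.4, 0.9, 0.3]
gripper_width: 0.0513
```

Run:
```python
from h import *
print(yawy()[1].round(3)[2]); plan(.555,-.2075,.029,.563)
```

```text
[ 0.042 -0.019 -0.999]
pos [ 0.5574 -0.2087  0.0371] yaw 0.56 total cm [ 0.19 -0.13  0.82] roll -0.003 rows>= 1 q7 0.73
```

Emit:
step_arm:
  increments: "0.2 -0.15 0.7 0; 0 0 0 0"

```text
time_s: 12.9
tool_pos: [0.555, -0.2077, 0.03]
tool_rot: [-1.5, -2.708, -0.006]
force: [-0.3, 0.7, -0.1]
gripper_width: 0.0514
```

Emit:
step_arm:
  increments: "0 0 0 0; 0 0 0 0; 0 0 0 0; 0 0 0 0; 0 0 0 0; 0 0 0 0"
  gripper: -1
  force: 60

```text
time_s: 13.5
tool_pos: [0.5556, -0.2079, 0.0308]
tool_rot: [-1.501, -2.709, -0.007]
force: [0.5, 0.7, -0.7]
gripper_width: 0.0124
```

Run:
```python
from h import *
print(yawy()[1].round(3)); plan(.555,-.2075,.17,.2215+np.pi/2)
c=np.array([.555,-.2075]);s=telemetry.get_state();d=s["tool_pos"][:2]-c;a=-1.008
print("tcp in lid frame",(d@[np.cos(a),np.sin(a)]).round(4),(d@[-np.sin(a),np.cos(a)]).round(4),s["force"])
```

```text
[[-0.53   0.847 -0.037]
 [ 0.847  0.531  0.025]
 [ 0.041 -0.018 -0.999]]
pos [ 0.5556 -0.2079  0.0308] yaw 0.559 total cm [  0.63  -0.28 -13.9 ] roll -1.233 rows>= 9 q7 0.73
tcp in lid frame 0.0007 0.0003 [ 0.51166052  0.7186669  -0.66332084]
```

Emit:
step_arm:
  increments: "0 0 -1 0; 0 0 -3 0; 0 0 -4 0; 0 0 -4 -0.1; 0 0 -3 -0.14; 0 0 0 -0.14; 0 0 0 -0.14; 0 0 0 -0.14; 0 0 0 -0.14; 0 0 0 -0.14"

```text
time_s: 14.5
tool_pos: [0.5591, -0.2128, 0.1912]
tool_rot: [-0.056, -3.101, -0.031]
force: [-0.1, -0.2, -2.5]
gripper_width: 0.0125
```

Run:
```python
from h import *
print(yawy()[1].round(3)); plan(.5241,.1818,.18,.2215+np.pi/2)
```

```text
[[-0.999  0.037 -0.039]
 [ 0.036  0.999  0.021]
 [ 0.04   0.019 -0.999]]
pos [ 0.5591 -0.2128  0.1912] yaw 1.534 total cm [ 4.86 39.28  2.07] roll -0.258 rows>= 8 q7 1.51
```

Emit:
step_arm:
  increments: "0.5 3.9 0 0; 0.5 3.9 0 0; 0.5 3.9 0 0; 0.5 3.9 0 0; 0.5 3.9 0 0; 0.5 3.9 0 0; 0.5 3.9 0 0; 0.5 3.9 0 0; 0.5 3.9 0 0; 0.5 3.9 0 0"

```text
time_s: 15.5
tool_pos: [0.5227, 0.1779, 0.2016]
tool_rot: [-0.084, -3.101, -0.012]
force: [1.2, 0.5, -3.3]
gripper_width: 0.0124
```

Emit:
step_arm:
  increments: "0 0 0 -0.13; 0 0 0 -0.12; 0 0 0 0; 0 0 0 0"

```text
time_s: 15.9
tool_pos: [0.5199, 0.1883, 0.204]
tool_rot: [0.335, -3.088, -0.027]
force: [0.9, 0.0, -3.1]
gripper_width: 0.0119
```

Run:
```python
from h import *
print(yawy()[1].round(3)); plan(.5241,.1818,.13,.2215+np.pi/2)
```

```text
[[-0.976 -0.214 -0.037]
 [-0.215  0.977  0.013]
 [ 0.034  0.021 -0.999]]
pos [0.5199 0.1883 0.204 ] yaw 1.787 total cm [-0.51 -0.88  7.37] roll -0.006 rows>= 2 q7 1.03
```

Emit:
step_arm:
  increments: "-0.5 -0.9 2 -0.01; 0 0 2 0; 0 0 2 0; 0 0 0.7 0; 0 0 0 0; 0 0 0 0"

```text
time_s: 16.5
tool_pos: [0.527, 0.1766, 0.1369]
tool_rot: [0.322, -3.093, -0.021]
force: [0.5, -0.1, -3.0]
gripper_width: 0.0123
```

Run:
```python
from h import *
plan(.5241,.1818,.13,.2215+np.pi/2);print(yawy()[1].round(3)[2])
w=read_camera("wrist");s=read_camera("side")
a=cv2.resize(w["image"][:, 60:460],(500,480),interpolation=cv2.INTER_CUBIC)
b=cv2.resize(s["image"][100:240,140:265],(300,336),interpolation=cv2.INTER_CUBIC)
b=np.vstack([b,np.zeros((144,300,3),np.uint8)])
cv2.imwrite("pics/w5.png",cv2.cvtColor(np.hstack([a,b]),cv2.COLOR_RGB2BGR))
import pickle;pickle.dump((w,s,telemetry.get_state()),open("hold.pkl","wb"))
```

```text
pos [0.527  0.1766 0.1369] yaw 1.778 total cm [0.15 0.56 0.7 ] roll -0.015 rows>= 1 q7 0.99
[ 0.03   0.017 -0.999]
```

View pics/w5.png

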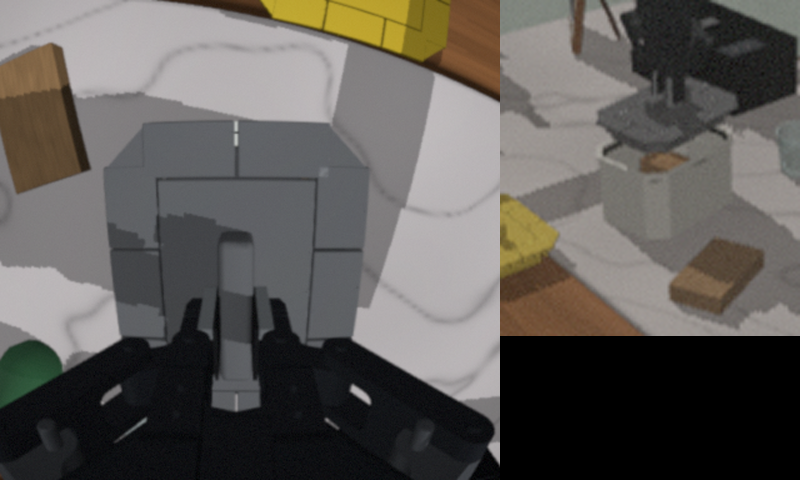

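The lid hangs square and centred in the grip (bar at (237,300)), and the side view shows it level over the tub. I'll correct the position and lower it.

Emit:
step_arm:
  increments: "0.2 0.6 0.4 -0.015; 0 0 0.3 0; 0 0 0 0"

```text
time_s: 16.9
tool_pos: [0.5245, 0.1838, 0.1316]
tool_rot: [0.348, -3.095, -0.024]
force: [-0.2, -0.0, -3.1]
gripper_width: 0.0123
```

```bash
cat > p.py <<'E'
from h import *
import sys
plan(.5247,.1822,float(sys.argv[1]),.2215+np.pi/2);print(yawy()[1].round(3)[2],telemetry.get_state()["force"].round(1))
E
python3 p.py .104
```

```text
pos [0.5245 0.1838 0.1316] yaw 1.795 total cm [-0.06 -0.22  2.76] roll 0.002 rows>= 1 q7 0.98
[ 0.026  0.018 -1.   ] [-0.2 -0.  -3.1]
```

Emit:
step_arm:
  increments: "0 -0.2 0.8 0; 0 0 0.6 0; 0 0 0 0"

```text
time_s: 17.2
tool_pos: [0.5246, 0.182, 0.1165]
tool_rot: [0.348, -3.095, -0.024]
force: [0.5, -0.2, -2.6]
gripper_width: 0.0123
```

```bash
python3 p.py .104
```

```text
pos [0.5246 0.182  0.1165] yaw 1.795 total cm [-0.05 -0.01  1.25] roll 0.002 rows>= 1 q7 0.97
[ 0.025  0.018 -1.   ] [ 0.5 -0.2 -2.6]
```

Plug bottom is just at rim level and aligned within 0.5 mm; lower on.

Emit:
step_arm:
  increments: "0 0 0.5 0; 0 0 0.4 0; 0 0 0 0"

```text
time_s: 17.5
tool_pos: [0.5242, 0.1819, 0.1063]
tool_rot: [0.348, -3.094, -0.024]
force: [-1.2, -0.3, -2.4]
gripper_width: 0.0121
```

```bash
python3 p.py .104
```

```text
pos [0.5242 0.1819 0.1063] yaw 1.794 total cm [-0.06  0.02  0.23] roll 0.002 rows>= 1 q7 0.97
[ 0.026  0.018 -0.999] [-1.2 -0.3 -2.4]
```

Emit:
step_arm:
  increments: "-0.05 0 0.25 0; 0 0 0.15 0; 0 0 0 0"

```text
time_s: 17.8
tool_pos: [0.5248, 0.1823, 0.1023]
tool_rot: [0.348, -3.095, -0.024]
force: [-1.0, -0.5, -0.5]
gripper_width: 0.0126
```

```bash
python3 p.py .100
```

```text
pos [0.5248 0.1823 0.1023] yaw 1.794 total cm [ 0.01 -0.01  0.23] roll 0.002 rows>= 1 q7 0.96
[ 0.025  0.018 -1.   ] [-1.  -0.5 -0.5]
```

Weight is now on the gasket and the lid is aligned, so I'll release and rise.

Emit:
step_arm:
  increments: "0 0 0 0; 0 0 0 0; 0 0 0 0; 0 0 0 0"
  gripper: 0

```text
time_s: 18.2
tool_pos: [0.526, 0.183, 0.1035]
tool_rot: [0.348, -3.098, -0.026]
force: [0.7, 1.2, -0.3]
gripper_width: 0.0428
```

Emit:
step_arm:
  increments: "0 0 -1 0; 0 0 -3 0; 0 0 -4 0; 0 0 -3 0; 0 0 0 0; 0 0 0 0"

```text
time_s: 18.8
tool_pos: [0.5289, 0.1817, 0.2204]
tool_rot: [0.349, -3.098, -0.027]
force: [0.3, 0.1, -0.5]
gripper_width: 0.0427
```

```bash
cat > view.py <<'E'
from h import *
import sys,pickle
n=sys.argv[1]
plan(.5247,.1822,.2,.2215+np.pi/2);print(yawy()[1].round(3)[2])
w=read_camera("wrist");s=read_camera("side");pickle.dump((w,s),open(n+".pkl","wb"))
a=cv2.resize(w["image"][:, 60:460],(500,480),interpolation=cv2.INTER_CUBIC)
b=cv2.resize(s["image"][130:230,155:255],(300,300),interpolation=cv2.INTER_CUBIC)
b=np.vstack([b,np.zeros((180,300,3),np.uint8)])
cv2.imwrite(f"pics/{n}.png",cv2.cvtColor(np.hstack([a,b]),cv2.COLOR_RGB2BGR))
E
python3 view.py w6
```

```text
pos [0.5289 0.1817 0.2204] yaw 1.795 total cm [0.35 0.1  2.05] roll 0.003 rows>= 1 q7 1.06
[ 0.021  0.02  -1.   ]
```

View pics/w6.png

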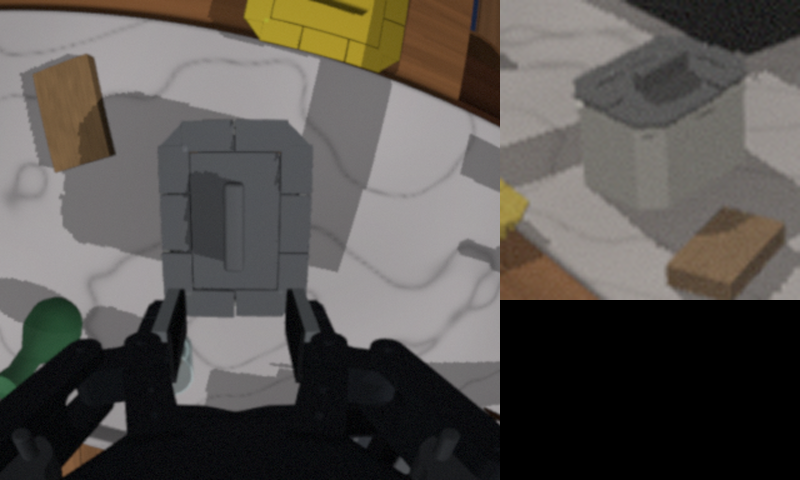

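The lid sits square on the tub, bar at (233,225), six lands visible, and the matchbox undisturbed. I'll close the fingers and start pressing at e1.

```bash
cat > e.py <<'E'
from h import *
import sys
a=.2215;C=np.array([.5241,.1818])
E=dict(e1=(.062,.042),e2=(0,.046),e3=(-.062,.042),e4=(-.062,-.042),e5=(0,-.046),e6=(.062,-.042))
k=E[sys.argv[1]];x,y=C+[np.cos(a)*k[0]-np.sin(a)*k[1],np.sin(a)*k[0]+np.cos(a)*k[1]]
plan(x,y,float(sys.argv[2]),a+np.pi/2);print(yawy()[1].round(3)[2],telemetry.get_state()["force"].round(1))
E
python3 e.py e1 .112
```

```text
pos [0.5286 0.1818 0.2195] yaw 1.795 total cm [-6.01  4.07 10.7 ] roll 0.003 rows>= 3 q7 1.06
[ 0.023  0.02  -1.   ] [-0.4 -0.7 -0.2]
```

Emit:
step_arm:
  increments: "-3 2 2 0; -3 2 2 0; 0 0 3 0; 0 0 2.5 0; 0 0 0 0; 0 0 0 0"
  gripper: -1

```text
time_s: 19.5
tool_pos: [0.5736, 0.2349, 0.1148]
tool_rot: [0.349, -3.087, -0.018]
force: [0.2, 0.0, 1.4]
gripper_width: -0.0
```

```bash
python3 e.py e1 .09
```

```text
pos [0.5736 0.2349 0.1148] yaw 1.796 total cm [-0.29  0.07  2.48] roll 0.003 rows>= 1 q7 0.98
[ 0.033  0.016 -0.999] [0.2 0.  1.4]
```

Emit:
step_arm:
  increments: "-0.3 0.1 0.8 0; 0 0 0.6 0; 0 0 0.4 0"

```text
time_s: 19.8
tool_pos: [0.5771, 0.2368, 0.0985]
tool_rot: [0.348, -3.091, -0.019]
force: [-1.1, -2.1, 9.4]
gripper_width: -0.0002
```

Emit:
step_arm:
  increments: "0 0 0.4 0; 0 0 0.4 0"

```text
time_s: 20.0
tool_pos: [0.5768, 0.2356, 0.0925]
tool_rot: [0.346, -3.091, -0.016]
force: [-2.0, -0.3, 2.3]
gripper_width: -0.0002
```

Emit:
step_arm:
  increments: "0 0 0.4 0; 0 0 0.4 0"

```text
time_s: 20.2
tool_pos: [0.5769, 0.2359, 0.0896]
tool_rot: [0.345, -3.094, -0.015]
force: [-11.4, -7.6, 45.0]
gripper_width: 0.0001
```

```bash
python3 e.py e1 .09
```

```text
pos [0.5769 0.2359 0.0896] yaw 1.793 total cm [ 0.14  0.08 -0.03] roll 0.0 rows>= 1 q7 0.96
[ 0.027  0.013 -1.   ] [-11.4  -7.6  45. ]
```

e1 snapped home (TCP z 0.0896). I'll go easier on the end push; next e2.

Emit:
step_arm:
  increments: "0 0 -1 0; 0 0 -1 0; 3.3 0.2 0 0; 3.2 0.2 0 0; 0 0 0 0"

```text
time_s: 20.7
tool_pos: [0.5143, 0.2262, 0.1149]
tool_rot: [0.343, -3.102, -0.021]
force: [0.5, 0.5, 0.0]
gripper_width: -0.0001
```

```bash
python3 e.py e2 .098
```

```text
pos [0.5143 0.2262 0.1149] yaw 1.791 total cm [-0.01  0.02  1.7 ] roll -0.001 rows>= 1 q7 0.89
[ 0.019  0.016 -1.   ] [0.5 0.5 0. ]
```

Emit:
step_arm:
  increments: "0 0 0.8 0; 0 0 0.6 0; 0 0 0.4 0; 0 0 0.4 0"

```text
time_s: 21.1
tool_pos: [0.517, 0.227, 0.0921]
tool_rot: [0.341, -3.106, -0.022]
force: [-1.3, -0.8, 0.8]
gripper_width: -0.0001
```

Emit:
step_arm:
  increments: "0 0 0.4 0; 0 0 0.3 0"

```text
time_s: 21.3
tool_pos: [0.5176, 0.2271, 0.0896]
tool_rot: [0.339, -3.107, -0.018]
force: [-11.1, -5.7, 48.1]
gripper_width: 0.0003
```

```bash
python3 e.py e2 .09
```

```text
pos [0.5176 0.2271 0.0896] yaw 1.788 total cm [ 0.36  0.03 -0.04] roll -0.004 rows>= 1 q7 0.87
[ 0.015  0.013 -1.   ] [-11.1  -5.7  48.1]
```

Emit:
step_arm:
  increments: "0 0 -1 0; 0 0 -1 0; 3.2 -0.2 0 0; 3.2 -0.2 0 0; 0 0 0 0"

```text
time_s: 21.8
tool_pos: [0.4589, 0.2102, 0.1112]
tool_rot: [0.334, -3.114, -0.024]
force: [0.1, 0.3, 0.1]
gripper_width: 0.0001
```

```bash
python3 e.py e3 .098
```

```text
pos [0.4589 0.2102 0.1112] yaw 1.785 total cm [ 0.45 -0.03  1.32] roll -0.008 rows>= 1 q7 0.81
[ 0.008  0.016 -1.   ] [0.1 0.3 0.1]
```

Emit:
step_arm:
  increments: "0.4 0 0.5 -0.01; 0 0 0.5 0; 0.1 0 0.4 0; 0.1 0 0.4 0"

```text
time_s: 22.2
tool_pos: [0.4571, 0.2103, 0.0921]
tool_rot: [0.349, -3.118, -0.027]
force: [0.3, -1.2, 0.8]
gripper_width: 0.0002
```

```bash
python3 e.py e3 .09
```

```text
pos [0.4571 0.2103 0.0921] yaw 1.794 total cm [ 0.29 -0.06  0.21] roll 0.001 rows>= 1 q7 0.79
[ 0.002  0.017 -1.   ] [ 0.3 -1.2  0.8]
```

Emit:
step_arm:
  increments: "0 0 0.3 0; 0 0 0.25 0"

```text
time_s: 22.4
tool_pos: [0.4573, 0.2104, 0.0896]
tool_rot: [0.348, -3.119, -0.023]
force: [-10.7, -5.6, 58.0]
gripper_width: -0.0001
```

Emit:
step_arm:
  increments: "0 0 -1 0; 0 0 -1.2 0; 0.3 -4 0 0; 0 -4.2 0 0; 0 0 0 0"

```text
time_s: 22.9
tool_pos: [0.4768, 0.1311, 0.1107]
tool_rot: [-0.354, 3.118, 0.029]
force: [0.0, 0.2, -0.3]
gripper_width: -0.0001
```

```bash
python3 e.py e4 .098
```

```text
pos [0.4768 0.1311 0.1107] yaw 1.797 total cm [ 0.48 -0.31  1.26] roll 0.004 rows>= 1 q7 0.92
[-0.005  0.018 -1.   ] [ 0.   0.2 -0.3]
```

Emit:
step_arm:
  increments: "0.5 -0.3 0.5 0; 0 0 0.5 0; 0.1 0 0.4 0; 0.1 0 0.4 0"

```text
time_s: 23.3
tool_pos: [0.4711, 0.1291, 0.0903]
tool_rot: [-0.355, 3.117, 0.034]
force: [-0.6, 0.6, 0.2]
gripper_width: -0.0
```

```bash
python3 e.py e4 .09
```

```text
pos [0.4711 0.1291 0.0903] yaw 1.797 total cm [-0.13 -0.22  0.03] roll 0.005 rows>= 1 q7 0.9
[-0.006  0.021 -1.   ] [-0.6  0.6  0.2]
```

Emit:
step_arm:
  increments: "0 -0.2 0.1 0; 0 0 0.15 0"

```text
time_s: 23.5
tool_pos: [0.471, 0.1293, 0.0898]
tool_rot: [-0.361, 3.115, 0.033]
force: [-3.2, -7.3, 33.0]
gripper_width: -0.0001
```

Emit:
step_arm:
  increments: "0 0 -1 0; 0 0 -1.2 0; -3 -0.1 0 0; -3 -0.1 0 0; 0 0 0 0"

```text
time_s: 24.0
tool_pos: [0.5295, 0.1457, 0.1136]
tool_rot: [-0.375, 3.113, 0.035]
force: [-0.6, 0.5, 0.1]
gripper_width: 0.0004
```

```bash
python3 e.py e5 .098
```

```text
pos [0.5295 0.1457 0.1136] yaw 1.811 total cm [-0.24 -1.    1.54] roll 0.018 rows>= 1 q7 0.99
[-0.008  0.021 -1.   ] [-0.6  0.5  0.1]
```

Emit:
step_arm:
  increments: "-0.2 -1 0 0.02; 0 0 0.6 0; 0 0 0.5 0; 0 0 0.4 0; 0 0 0.4 0"

```text
time_s: 24.5
tool_pos: [0.5304, 0.1364, 0.092]
tool_rot: [-0.346, 3.122, 0.033]
force: [-0.2, -0.1, -0.2]
gripper_width: -0.0
```

```bash
python3 e.py e5 .09
```

```text
pos [0.5304 0.1364 0.092 ] yaw 1.792 total cm [-0.38 -0.04  0.2 ] roll -0.001 rows>= 1 q7 0.98
[-0.003  0.021 -1.   ] [-0.2 -0.1 -0.2]
```

Emit:
step_arm:
  increments: "-0.3 0 0.2 0; 0 0 0.1 0; 0 0 0.1 0"

```text
time_s: 24.8
tool_pos: [0.531, 0.1366, 0.0901]
tool_rot: [0.348, -3.12, -0.028]
force: [-2.1, -0.7, 10.6]
gripper_width: 0.0
```

Emit:
step_arm:
  increments: "0 0 -1 0; 0 0 -1.2 0; -3 0.2 0 0; -3.2 0.2 0 0; 0 0 0 0"

```text
time_s: 25.3
tool_pos: [0.5919, 0.1547, 0.1161]
tool_rot: [0.35, -3.12, -0.028]
force: [-0.7, 0.3, -0.4]
gripper_width: -0.0001
```

```bash
python3 e.py e6 .098
```

```text
pos [0.5919 0.1547 0.1161] yaw 1.794 total cm [-0.18 -0.1   1.81] roll 0.002 rows>= 1 q7 1.06
[ 0.     0.018 -1.   ] [-0.7  0.3 -0.4]
```

Emit:
step_arm:
  increments: "-0.2 -0.1 0.8 0; 0 0 0.6 0; 0 0 0.4 0; 0 0 0.4 0"

```text
time_s: 25.7
tool_pos: [0.5927, 0.1539, 0.0934]
tool_rot: [0.351, -3.119, -0.028]
force: [0.7, 0.3, 1.5]
gripper_width: -0.0002
```

```bash
python3 e.py e6 .09
```

```text
pos [0.5927 0.1539 0.0934] yaw 1.795 total cm [-0.12  0.02  0.34] roll 0.002 rows>= 1 q7 1.05
[ 0.001  0.018 -1.   ] [0.7 0.3 1.5]
```

Emit:
step_arm:
  increments: "0 0 0.3 0; 0 0 0.2 0; 0 0 0.1 0"

```text
time_s: 26.0
tool_pos: [0.592, 0.1537, 0.0901]
tool_rot: [0.351, -3.119, -0.025]
force: [-1.2, -0.7, 5.7]
gripper_width: -0.0
```

Emit:
step_arm:
  increments: "0 0 -1 0; 0 0 -1.2 0; 0 4.2 0 0; 0 4.2 0 0; 0 0 0 0"

```text
time_s: 26.5
tool_pos: [0.5735, 0.2355, 0.1168]
tool_rot: [0.343, -3.121, -0.025]
force: [0.1, -0.2, 0.4]
gripper_width: 0.0002
```

```bash
python3 e.py e1 .09
```

```text
pos [0.5735 0.2355 0.1168] yaw 1.79 total cm [-0.2  -0.    2.68] roll -0.002 rows>= 1 q7 0.94
[ 0.     0.016 -1.   ] [ 0.1 -0.2  0.4]
```

Second round, feeling at what height each land is met and pressing to about 25–35 N.

Emit:
step_arm:
  increments: "-0.2 0 0.9 0; 0 0 0.8 0; 0 0 0.6 0"

```text
time_s: 26.8
tool_pos: [0.5762, 0.2358, 0.0937]
tool_rot: [0.344, -3.122, -0.024]
force: [0.6, 1.1, 0.2]
gripper_width: -0.0
```

Emit:
step_arm:
  increments: "0 0 0.2 0; 0 0 0.15 0; 0 0 0.1 0"

```text
time_s: 27.1
tool_pos: [0.576, 0.2341, 0.0901]
tool_rot: [0.338, -3.121, -0.023]
force: [-3.5, -0.6, 9.3]
gripper_width: -0.0002
```

Emit:
step_arm:
  increments: "0 0 -1 0; 0 0 -1.2 0; 3.1 0.2 0 0; 3.1 0.2 0 0; 0 0 0 0"

```text
time_s: 27.6
tool_pos: [0.5155, 0.2214, 0.1153]
tool_rot: [-0.329, 3.123, 0.022]
force: [-0.2, 0.4, -0.1]
gripper_width: 0.0002
```

```bash
python3 e.py e2 .09
```

```text
pos [0.5155 0.2214 0.1153] yaw 1.781 total cm [0.05 0.51 2.53] roll -0.011 rows>= 1 q7 0.86
[-0.003  0.014 -1.   ] [-0.2  0.4 -0.1]
```

Emit:
step_arm:
  increments: "0 0.5 0.8 -0.01; 0 0 0.8 0; 0 0 0.6 0"

```text
time_s: 27.9
tool_pos: [0.518, 0.2272, 0.0938]
tool_rot: [-0.342, 3.115, 0.024]
force: [0.3, 0.5, -0.3]
gripper_width: -0.0001
```

Emit:
step_arm:
  increments: "0 0 0.2 0; 0 0 0.15 0; 0 0 0.15 0"

```text
time_s: 28.2
tool_pos: [0.5186, 0.2273, 0.0899]
tool_rot: [-0.34, 3.116, 0.021]
force: [-6.0, -2.5, 25.0]
gripper_width: -0.0003
```

Emit:
step_arm:
  increments: "0 0 -1 0; 0 0 -1.2 0; 3.2 -0.2 0 0; 3.2 -0.2 0 0; 0 0 0 0"

```text
time_s: 28.7
tool_pos: [0.4583, 0.2096, 0.1136]
tool_rot: [-0.335, 3.112, 0.025]
force: [-0.2, 0.2, 0.3]
gripper_width: -0.0001
```

```bash
python3 e.py e3 .09
```

```text
pos [0.4583 0.2096 0.1136] yaw 1.786 total cm [0.42 0.01 2.35] roll -0.007 rows>= 1 q7 0.77
[-0.013  0.015 -1.   ] [-0.2  0.2  0.3]
```

Emit:
step_arm:
  increments: "0.5 0 0.8 0; 0.1 0 0.7 0; 0.1 0 0.5 0"

```text
time_s: 29.0
tool_pos: [0.4545, 0.2096, 0.0945]
tool_rot: [-0.334, 3.107, 0.028]
force: [0.5, -0.1, 0.4]
gripper_width: -0.0003
```

Emit:
step_arm:
  increments: "0 0 0.2 0; 0 0 0.15 0; 0 0 0.1 0"

```text
time_s: 29.3
tool_pos: [0.4557, 0.21, 0.0899]
tool_rot: [-0.333, 3.106, 0.028]
force: [-5.1, -2.3, 24.0]
gripper_width: 0.0001
```

Emit:
step_arm:
  increments: "0 0 -1 0; 0 0 -1.2 0; 0.3 -4.2 0 0; 0.2 -4.2 0 0; 0 0 0 0"

```text
time_s: 29.8
tool_pos: [0.4717, 0.1269, 0.1128]
tool_rot: [-0.337, 3.1, 0.032]
force: [-0.4, -1.3, -0.2]
gripper_width: 0.0
```

```bash
python3 e.py e4 .09
```

```text
pos [0.4717 0.1269 0.1128] yaw 1.788 total cm [-0.06 -0.03  2.28] roll -0.005 rows>= 1 q7 0.88
[-0.025  0.018 -1.   ] [-0.4 -1.3 -0.2]
```

Emit:
step_arm:
  increments: "0 0 0.8 0; 0 0 0.7 0; 0 0 0.5 0"

```text
time_s: 30.1
tool_pos: [0.4738, 0.1287, 0.0925]
tool_rot: [-0.335, 3.097, 0.036]
force: [0.5, 0.8, 0.8]
gripper_width: -0.0003
```

Emit:
step_arm:
  increments: "0 0 0.2 0; 0 0 0.1 0; 0 0 0.1 0"

```text
time_s: 30.4
tool_pos: [0.4734, 0.1296, 0.0899]
tool_rot: [-0.341, 3.096, 0.029]
force: [-2.5, -4.2, 17.4]
gripper_width: -0.0001
```

Emit:
step_arm:
  increments: "0 0 -1 0; 0 0 -1.2 0; -3.2 -0.5 0 0; -3.2 -0.5 0 0; 0 0 0 0"

```text
time_s: 30.9
tool_pos: [0.5372, 0.1387, 0.1156]
tool_rot: [-0.356, 3.095, 0.031]
force: [0.2, -0.6, -0.7]
gripper_width: -0.0
```

```bash
python3 e.py e5 .09
```

```text
pos [0.5372 0.1387 0.1156] yaw 1.8 total cm [ 0.4  -0.14  2.55] roll 0.008 rows>= 1 q7 0.97
[-0.028  0.017 -0.999] [ 0.2 -0.6 -0.7]
```

Emit:
step_arm:
  increments: "0.4 -0.1 0.9 0.01; 0 0 0.7 0; 0 0 0.5 0"

```text
time_s: 31.2
tool_pos: [0.5313, 0.1385, 0.0929]
tool_rot: [-0.344, 3.099, 0.033]
force: [0.4, 1.1, 0.3]
gripper_width: -0.0002
```

Emit:
step_arm:
  increments: "0 0 0.2 0; 0 0 0.15 0; 0 0 0.15 0"

```text
time_s: 31.5
tool_pos: [0.5301, 0.1384, 0.09]
tool_rot: [-0.347, 3.098, 0.027]
force: [-3.5, -1.7, 18.4]
gripper_width: 0.0002
```

Emit:
step_arm:
  increments: "0 0 -1 0; 0 0 -1.2 0; -3.1 0.2 0 0; -3.1 0.2 0 0; 0 0 0 0"

```text
time_s: 32.0
tool_pos: [0.5878, 0.156, 0.1167]
tool_rot: [-0.352, 3.101, 0.026]
force: [-0.4, -0.1, -0.5]
gripper_width: -0.0001
```

```bash
python3 e.py e6 .09
```

```text
pos [0.5878 0.156  0.1167] yaw 1.797 total cm [-0.49 -0.32  2.68] roll 0.005 rows>= 1 q7 1.02
[-0.023  0.014 -1.   ] [-0.4 -0.1 -0.5]
```

Emit:
step_arm:
  increments: "-0.5 -0.3 0.9 0; 0 0 0.8 0; 0 0 0.5 0"

```text
time_s: 32.3
tool_pos: [0.5925, 0.1539, 0.0936]
tool_rot: [-0.353, 3.102, 0.025]
force: [-0.8, 1.0, -0.7]
gripper_width: -0.0001
```

Emit:
step_arm:
  increments: "0 0 0.2 0; 0 0 0.2 0; 0 0 0.15 0"

```text
time_s: 32.6
tool_pos: [0.5913, 0.1533, 0.0901]
tool_rot: [-0.354, 3.103, 0.021]
force: [-2.1, -1.6, 13.6]
gripper_width: -0.0001
```

Emit:
step_arm:
  increments: "0 0 -1 0; 0 0 -3 0; 0 0 -4 0; 0 0 -4 0; 2 3 0 0; 0 0 0 0; 0 0 0 0; 0 0 0 0"

```text
time_s: 33.4
tool_pos: [0.5591, 0.1766, 0.2163]
tool_rot: [-0.358, 3.105, 0.02]
force: [0.7, 1.1, 0.1]
gripper_width: -0.0001
```

```bash
python3 view.py w7
```

```text
pos [0.5591 0.1766 0.2163] yaw 1.8 total cm [3.25 1.31 1.59] roll 0.008 rows>= 1 q7 1.04
[-0.017  0.011 -1.   ]
```

View pics/w7.png

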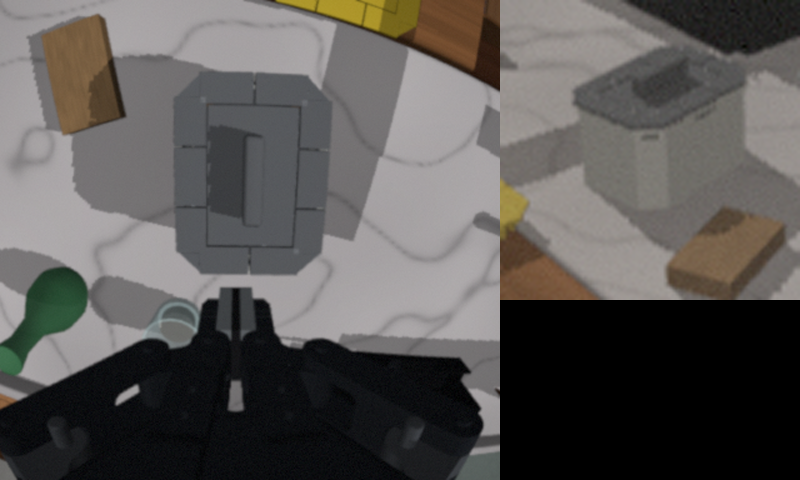

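All six lands lie level and even, and in the second round each was met only at z≈0.090. The match box (80,75), vase (50,300) and cup (175,325) stand as before. The arm is clear, so I'm handing in.

```bash
python3 -c "
from h import *
ctrl.job_done();print(telemetry.get_state()['time_s'])"
```

```text
the job is handed in; nothing more can be done
the job is handed in; nothing more can be done
```

The firelighter is in the tub, the lid is on, and the whole rim is pressed home. I handed the job in at about 33.5 s, with the arm clear above the tub and touching nothing.

- **Firelighter:** it lies flat on the others in the middle of the tub. The wrist picture taken after release confirmed this.
- **Lid:** at release the gripper was within about 0.5 mm and 0.1° of the measured tub centre and heading. A picture showed the lid lying square on the tub.
- **Rim:** I pressed e1 to e6 in order, then went round all six again. In the second round each press point was met only at about 90 mm, the home height, and none needed a further snap. The final picture shows the rim level and even.
- **Force:** the end readings of three first-round presses, made with the fingertips, were 45, 48 and 58 N. That is above the 40 N limit if it also covers the fingertips, though well under the 120 N wrist limit. I eased off after that: the later readings I took were 6 to 33 N.
- **Tool tilt:** the tool drifted up to about 3.6° off vertical during the moves, but was back to about 2° when the lid was laid on.
- **Bystanders:** the match box, vase and tea-light cup look unmoved in the last views. I never went near the eggs, key dish or look-alike lids after gripping the lid, but did not check them again at the end.

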